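# Roll the blank tote to the end stop and lift it off onto the board

## Robot

A 6-joint arm with a two-finger parallel gripper is mounted at the origin on the work surface. World frame = base frame: x ahead of the robot, y to its left, z up, the work surface at z = 0. Lengths are in mm, angles in degrees, forces in N, time in s.
With the tool pointing down it reaches from about 325 to 850 mm from the base axis. Payload 4.4 kg.
Tool frame: the origin (TCP) lies on the front face of the gripper's body, between the roots of the fingers; the fingertips stand 97 mm ahead of it and the grasp point (between the pads) lies 78 mm ahead of it; z points along the fingers, y is the line along which they close (so a half turn about z gives the same grasp; the last joint's range is limited). The gripper opens to 94 mm and grips with 3 to 60 N. Pads are 16 mm wide; open, the fingers measure 119 mm over their backs; the gripper's body (75 mm by 177 mm) begins 78 mm behind the grasp point.
Start: joints at [66.205, 11.837, 88.321, -0, 79.842, -8.623], TCP at [150.497, 554.958, 302.647] pointing down, gripper open.
Joint ranges: [-156.59, 156.59], [-49.26, 127.26], [12.9, 141.05], [-63.56, 243.56], [4.71, 150.69], [-161.64, 161.64]. Speed limits (degrees/s): [159.86, 159.86, 180, 180, 180, 180].

## Interface

Orientations are given as [roll, pitch, yaw] about the fixed x, y, z axes, in that order (R = Rz(yaw) Ry(pitch) Rx(roll)).
In Python, from rig import r, grab_frame, order gives the robot as it stands.
- The arm moves only by the tool play_rows, never from a script. Its argument "steps" is a list of rows, each an object of numbers: "x", "y", "z": the shift along the tool's x, y, z in m; "yaw": the turn about the tool's z in degrees. A call has exactly 8 rows; each row shifts and turns the commanded pose from where the row before left it, along the tool's axes as they then stand; what a row does not reach is not made up. A row lasts 1/12 s, in which the tool goes at most 41.7 mm and 7.16 degrees, less where a joint would pass 70% of its speed; a pose out of reach is approached as far as the arm can. A call is refused whole if a number of a shift passes 0.0417 or a number of a turn 7.16, either way. A call with a gripper value outside its range is refused whole. "jaw" is the opening in per cent of the stroke, from 0 (shut) to 100 (fully open), set as the call begins (left out, the last holds). The fingers move at their own pace and stop on an object; the grip force is fixed at half the most. Time passes only in rows, so rows that do not move let the fingers close, or fill a call up. It gives the time, the measured TCP pose, the force, the opening and the grip force at its end, in the units of the state.
- r.get_obs(): the state, without advancing time (a new reading comes with each control period).
- grab_frame(name): name is "scene" or "top" or "wrist"; returns a dict with "img" (480x640x3 uint8, red, green, blue), "depth" (480x640 float32, mm along the optical axis (not along the pixel's ray), 0 where there is no reading), "camera_matrix" (3x3 intrinsics, pixels), "extrinsics" (4x4, takes a point from camera to world coordinates). Camera axes: x right, y down, z forward; pixel columns grow to the right and rows downward; lengths in mm; the calibration is good to about 2 mm. A picture is of the moment at which its call begins.
- order.sign_off(): hands the job in; it is judged then, once.
The state is a dict: "time": time; "q": joint angles; "joint_velocities": joint speeds; "joint_torque": joint torques, N m; "tcp_pos": TCP position; "orientation": TCP orientation; "ft_force": force on the tool from outside, world axes, zero at the start; "ft_torque": the same for the moment, N m; "width": finger opening in mm; "grasp_force": force on a finger pad.
Only numpy, scipy, OpenCV 4.12 (cv2) and the standard library are available. Lean on these libraries where they do the work, as an engineer would, in place of code of your own. Each camera call takes 0.05 s, during which the arm holds its last target. There are 200 camera calls.

## Task

Push the wooden tote of steel blanks along the roller track, in between the guide rails, until it rests against the end stop; keep it down on the rollers all the way there and do not ram the stop. Then lift it off by its handle bar, keeping it level, and set it down gently and squarely in the middle of the small dark wooden board beyond the end of the track, and let go. Leave the wood offcut, the steel bar and the tin where they are.

Things in the scene. Friction and masses are not known exactly. Their poses are not given: they have to be found in the camera images.
- tote_center (a point): Centre, 40 mm above its underside, of the open wooden tote: 90 wide (x), 150 long (y), 80 high, 0.5 to 0.95 kg; steel blanks fixed inside. Flat upright end boards, outer faces at y = +-75 mm, 90 wide up to 5 mm above this point, then 56 wide to the top, 40 mm above it. Sides and blanks end 3 mm above it. Starts on the rollers, askew, short of the rails, y pointing to the stop.
- tote_bar (a point): Centre of the tote's handle bar, 29 mm above tote_center, same axes. The wooden bar runs along y between the end boards (130 mm clear), 20 mm wide in x, 18 mm high, with open space on both sides and 17 mm below it.
- stop_face (a point): On the fixed end stop's face that the tote rests against, at the height of the roller tops (60 mm above the bench). Axes: y along the track towards the stop, x across, z up. Home: tote centre at x = 0, y = -75 mm, z = 40 mm here. Stop plate 164 mm wide, 8 thick, 45 above the rollers. Level free rollers, 25 mm in diameter, lie from y = -505 to -10 mm; a pushed tote may roll on a little.
- guide_mouth (a point): Middle of the guide rails' entry, at roller-top height; same axes as stop_face and 270 mm before it. The rails reach 35 mm above the rollers; inner faces start at x = +-70 mm here, funnel in to +-48 mm at y = 50 mm, then run straight to the stop; they straighten a tote pushed in. Side channels (outsides x = +-82 mm, feet +-99) end 2 mm below the roller tops.
- board_top (a point): Centre of the upper face of the fixed dark wooden board that the tote must be set on: 130 mm along its x, 190 mm along its y, 18 mm thick, flat on the bench; z up. The tote's length goes along the board's y, either way round.
- end_stop: The end stop plate (see stop_face); origin on the bench under the middle of that face.
- tote: The same tote; origin at the centre of its underside, same axes.
- offcut: Bystander: dark wood offcut, 40 x 130 x 40 mm (its x, y, z), loose on the bench beyond the board; origin at the centre of its underside.
- flat_bar: Bystander: dark flat steel bar, 25 x 200 x 8 mm, loose on the bench beyond the track; origin at the centre of its underside.
- tin: Bystander: grey tin, 70 mm diameter, 100 mm high, standing on the bench to the robot's right; origin at the centre of its underside.
Not all that is in view belongs to the job. What is shaped like the tote but pink is not meant. Of the things that look like the part that bears board_top, the smaller one is meant.

How it is judged:
By the outcome, as a careful person would: the job done as asked, in the order asked, and still so for the second after the job is handed in, with the robot touching nothing.
It also fails if it takes over 61 s, if anything falls off the work surface, if the arm or the gripper's body presses on something with over 40 N, if the wrist force passes 120 N, or if a joint passes its speed limit or range.

## Working session

There is one attempt and no reset: what is moved stays moved. The work goes in short steps, Python scripts to look and compute and a tool call to move; the robot and the scene stay as the last step left them, time stands still between calls to the robot, and variables do not carry over. Pictures are saved under pics/ and viewed, at most 10 in all, crops included, and the job is handed in when it is done.

Besides the shell and the picture viewer there is one more tool, called after "Request:" by a JSON object that holds its "fn" and its "kwargs". play_rows: Moves the arm, as the interface text tells. Its arguments: {"type":"object","properties":{"steps":{"type":"array"},"jaw":{"type":"number"}},"required":["steps"]}

```bash
mkdir -p pics; cat > h.py <<'E'
import numpy as np, cv2, pickle
from rig import r, grab_frame, order
def snap(name,f):
    d=grab_frame(name); cv2.imwrite(f'pics/{f}.png',d['img'][:,:,::-1]); pickle.dump(d,open(f'pics/{f}.pkl','wb')); return d
def load(f): return pickle.load(open(f'pics/{f}.pkl','rb'))
def ray(d,u,v,z):
    "pixels -> world points on plane z"
    K=d['camera_matrix'];E=d['extrinsics']
    p=np.stack([np.atleast_1d(u),np.atleast_1d(v),np.ones(np.size(u))]).astype(float)
    w=E[:3,:3]@np.linalg.inv(K)@p; c=E[:3,3:4]
    return (c+w*(z-c[2:3])/w[2:3]).T
def cloud(d):
    K=d['camera_matrix'];E=d['extrinsics'];v,u=np.mgrid[:480,:640];z=d['depth'].astype(float)
    p=np.stack([(u-K[0,2])/K[0,0]*z,(v-K[1,2])/K[1,1]*z,z],-1)
    P=p@E[:3,:3].T+E[:3,3]; P[z<=0]=np.nan; return P
E
python3 - <<'E'
from h import *
for n in ('top','scene'):
    d=snap(n,n+'0'); print(n,d['camera_matrix'].round(1).tolist(),d['extrinsics'].round(3).tolist(),(d['depth']>0).mean())
o=r.get_obs(); print(o)
E
```

```text
top [[442.1, 0.0, 321.8], [0.0, 442.1, 233.6], [0.0, 0.0, 1.0]] [[0.062, -0.974, 0.218, 248.308], [-0.998, -0.061, 0.011, -48.681], [0.002, -0.218, -0.976, 1313.804], [0.0, 0.0, 0.0, 1.0]] 0.9958951822916666
scene [[548.1, 0.0, 313.6], [0.0, 548.1, 233.6], [0.0, 0.0, 1.0]] [[0.702, 0.563, -0.435, 1141.947], [0.712, -0.569, 0.412, -653.574], [-0.016, -0.599, -0.801, 1299.956], [0.0, 0.0, 0.0, 1.0]] 0.995927734375
{'time': 0.1, 'q': array([ 6.62051544e+01,  1.18813830e+01,  8.83968443e+01, -4.73563514e-04,
        7.98405752e+01, -8.62387305e+00]), 'joint_velocities': array([-0.02039238, -0.08191438, -0.24085284,  0.04158393, -0.07666526,
        0.02444063]), 'joint_torque': array([-1.40060849e-03, -3.71862137e+01, -2.82293630e+01,  6.98773982e-02,
        3.10967665e-02, -5.96977793e-05]), 'tcp_pos': array([150.28152064, 554.46225254, 301.58481827]), 'orientation': array([-1.79882471e+02, -1.73534019e-02,  1.64829094e+02]), 'ft_force': array([-0.44908304,  0.03080823, -0.00508463]), 'ft_torque': array([-0.03235148,  0.03618558, -0.00872598]), 'grasp_force': 0.0, 'width': 94.05342464702007}
```

View pics/top0.png

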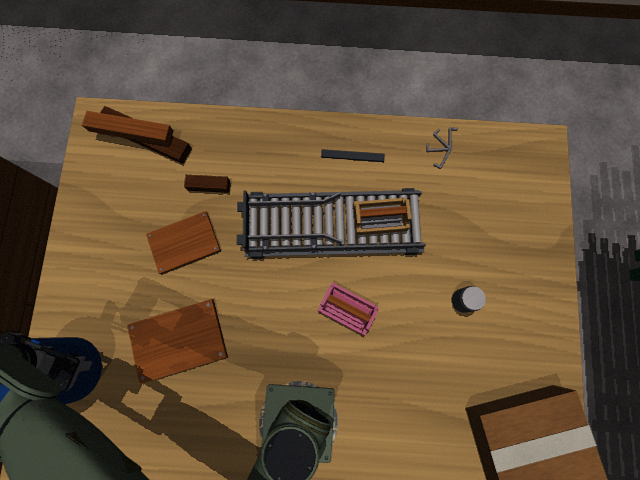

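View pics/scene0.png

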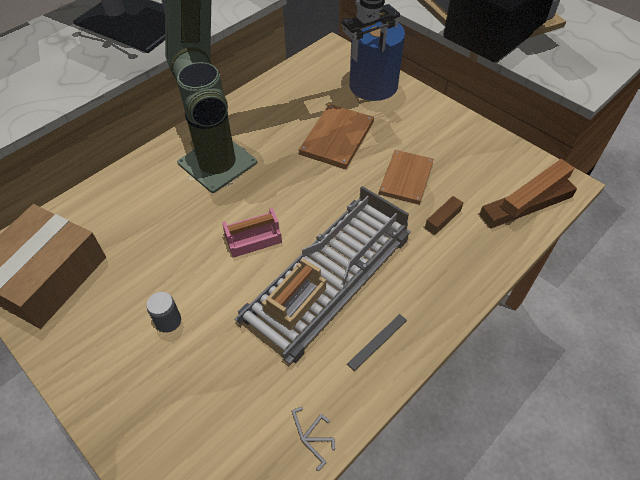

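Top view: the tote is on the rollers at (383,215), the stop at (243,225), the small board at (183,242), the big board at (178,340) and the pink decoy at (348,308). The tin is at (468,299), the flat bar at (352,155) and the offcut at (207,184). I'll measure these from depth.

```bash
python3 - <<'E'
from h import *
d=load('top0');P=cloud(d);Z=P[...,2];v,u=np.mgrid[:480,:640]
def box(a,b,c,e): return (u>=a)&(u<=b)&(v>=c)&(v<=e)
def rect(m,n,zz=None):
    q=P[m]; q=q[~np.isnan(q[:,0])]
    (c,s,a)=cv2.minAreaRect(q[:,:2].astype(np.float32)); print(n,len(q),'c',np.round(c,1),'s',np.round(s,1),'a',round(a,2),'z',np.percentile(q[:,2],[5,50,95]).round(1))
    return q
print('bench z',np.nanmedian(Z[box(230,300,280,320)]))
rect(box(140,228,205,280)&(Z>11)&(Z<26),'board')
rect(box(225,260,180,270)&(Z>90)&(Z<115),'stop+')
rect(box(235,250,196,250)&(Z>97)&(Z<115),'stop')
rect(box(235,440,170,270)&(Z>85)&(Z<103),'rails')
rect(box(235,440,170,270)&(Z>40),'track')
q=rect(box(345,425,190,245)&(Z>75)&(Z<160),'tote')
rect(box(345,425,190,245)&(Z>85)&(Z<160),'tote85')
rect(box(345,425,190,245)&(Z>128)&(Z<160),'tote top')
rect(box(180,235,170,200)&(Z>30),'offcut')
rect(box(445,490,280,320)&(Z>90),'tin')
rect(box(315,390,145,165)&(Z>4),'bar')
rect(box(310,385,275,340)&(Z>10),'pink')
# rails profile
m=box(250,345,180,260)&(Z>84)&(Z<100); q=P[m]
for y in range(-300,330,20):
    s=q[(q[:,1]>=y)&(q[:,1]<y+20)]
    if len(s)>3: print(y,np.sort(s[:,0]).round(0)[[0,-1]], [ (lo.min().round(),lo.max().round()) for lo in (s[s[:,0]<np.median(q[:,0])],s[s[:,0]>=np.median(q[:,0])]) if len(lo)])
crop=d['img'][170:275,220:440,::-1]; cv2.imwrite('pics/c1.png',cv2.resize(crop,None,fx=3.6,fy=3.6,interpolation=cv2.INTER_CUBIC))
E
```

```text
bench z -1.1139889093560669
board 2704 c [487.4 382.5] s [132.8 191.4] a 25.7 z [12.7 17.  21.5]
stop+ 244 c [550.5 167.7] s [162.4  49.1] a 4.79 z [ 92.2 102.8 107.3]
stop 160 c [542.  180.6] s [146.1  21.2] a 4.46 z [ 98.8 103.8 107.6]
rails 1200 c [568.1 -42.1] s [162.4 470.2] a 4.79 z [ 85.9  94.8 102.2]
track 8930 c [570.3 -54.5] s [197.2 551.5] a 5.05 z [ 48.3  59.1 134.9]
tote 1697 c [ 585.9 -198.4] s [ 92.5 151.2] a 8.46 z [ 81.  101.6 140.3]
tote85 1463 c [ 585.9 -198.4] s [ 92.5 151.2] a 8.46 z [ 86.4 103.6 140.5]
tote top 533 c [ 585.4 -198.2] s [ 57.2 150.8] a 8.55 z [132.1 137.7 141.9]
offcut 566 c [672.2 329. ] s [ 42.3 131.2] a 1.7 z [33.7 38.7 42.9]
tin 470 c [ 365.4 -456.8] s [65.4 64.2] a 75.42 z [ 92.6  99.1 103.1]
bar 496 c [ 796.2 -115.8] s [ 67.1 237.6] a 6.13 z [ 4.4  7.5 11.8]
pink 1540 c [ 320.2 -120.3] s [149.9  90.5] a 65.67 z [19.9 41.1 80.1]
-100 [500. 507.] [(np.float64(-90.0), np.float64(507.0))]
-80 [504. 646.] [(np.float64(-78.0), np.float64(513.0)), (np.float64(-77.0), np.float64(646.0))]
-60 [511. 636.] [(np.float64(-58.0), np.float64(520.0)), (np.f
[... 375 characters left out ...]
(np.float64(22.0), np.float64(616.0))]
40 [509. 615.] [(np.float64(41.0), np.float64(515.0)), (np.float64(40.0), np.float64(615.0))]
60 [507. 611.] [(np.float64(60.0), np.float64(510.0)), (np.float64(60.0), np.float64(611.0))]
80 [506. 610.] [(np.float64(81.0), np.float64(509.0)), (np.float64(80.0), np.float64(610.0))]
100 [504. 609.] [(np.float64(89.0), np.float64(508.0)), (np.float64(88.0), np.float64(609.0))]
120 [502. 607.] [(np.float64(85.0), np.float64(507.0)), (np.float64(84.0), np.float64(607.0))]
140 [500. 607.] [(np.float64(86.0), np.float64(505.0)), (np.float64(84.0), np.float64(607.0))]
160 [499. 605.] [(np.float64(84.0), np.float64(600.0)), (np.float64(86.0), np.float64(605.0))]
```

View pics/c1.png

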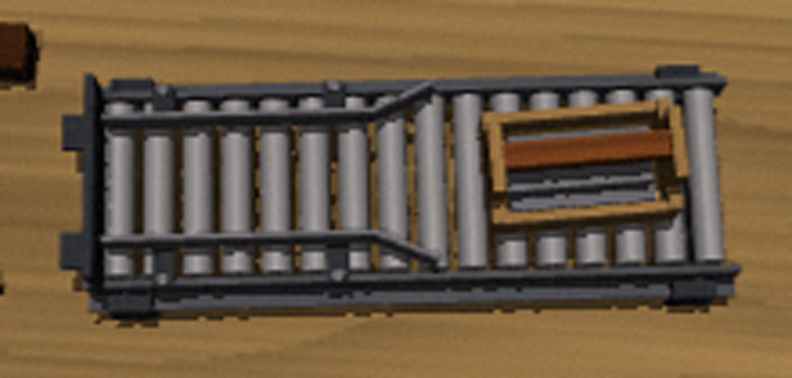

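```bash
cat >> h.py <<'E'
A=np.radians(4.85); ex=np.array([np.cos(A),np.sin(A)]); ey=np.array([-np.sin(A),np.cos(A)])
def tr(q): return np.c_[q[:,:2]@ex,q[:,:2]@ey,q[:,2]]
E
python3 - <<'E'
from h import *
d=load('top0');P=cloud(d);v,u=np.mgrid[:480,:640]
m=(u>225)&(u<430)&(v>175)&(v<270)
q=P[m]; q=q[~np.isnan(q[:,0])]
# rail fit: inner rails straight part
R=q[(q[:,2]>86)&(q[:,2]<100)&(q[:,1]>-20)&(q[:,1]<150)]
for s in (R[:,0]<540,R[:,0]>590):
    c=np.polyfit(R[s][:,1],R[s][:,0],1); print('rail',c,np.degrees(np.arctan(-c[0])))
t=tr(q); S=t[(t[:,2]>99)&(t[:,1]>180)]
print('stop along',np.percentile(S[:,1],[0,5,25,50,75,95,100]).round(1),'x',S[:,0].min(),S[:,0].max())
RR=t[(t[:,2]>86)&(t[:,2]<98)&(t[:,1]<200)&(t[:,1]>-60)]
print('rail x',np.percentile(RR[RR[:,0]<607][:,0],[5,50,95]),np.percentile(RR[RR[:,0]>607][:,0],[5,50,95]))
F=t[(t[:,2]>86)&(t[:,2]<98)&(np.abs(t[:,1]+30)<80)];print('mouth',np.sort(F[:,1])[:6])
L=t[t[:,2]>40];print('along',L[:,1].min(),L[:,1].max())
print('tote',tr(np.array([[585.6,-198.3,0]])),'board',tr(np.array([[487.4,382.5,0]])))
# stop top edge from image, dark plate: scene-camera cloud
d=snap('scene','scene1');P=cloud(d).reshape(-1,3);t=tr(P[~np.isnan(P[:,0])])
S=t[(t[:,2]>75)&(t[:,2]<110)&(t[:,1]>150)&(t[:,1]<260)&(t[:,0]>520)&(t[:,0]<700)]
for lo in range(76,110,6):
    s=S[(S[:,2]>=lo)&(S[:,2]<lo+6)]; print(lo,len(s),np.percentile(s[:,1],[2,25,50,75,98]).round(1),s[:,0].min(),s[:,0].max())
E
```

```text
rail [-8.86485127e-02  5.15736768e+02] 5.065942996266123
rail [-8.76970199e-02  6.15843593e+02] 5.011847046712943Traceback (most recent call last):
  File "<stdin>", line 10, in <module>
    return _quantile_unchecked(
        a, q, axis, out, overwrite_input, method, keepdims, weights)
    return _ureduce(a,
                    func=_quantile_ureduce_func,
    ...<5 lines>...
                    overwrite_input=overwrite_input,
                    method=method)
    r = func(a, **kwargs)
    result = _quantile(arr,
                       quantiles=q,
    ...<2 lines>...
                       out=out,
                       weights=wgt)
    slices_having_nans = np.isnan(arr[-1, ...])
                                  ~~~^^^^^^^^^
IndexError: index -1 is out of bounds for axis 0 with size 0
```

Request:
{"fn": "play_rows", "kwargs": {"steps": [{"yaw": 7},{"yaw": 7},{"yaw": 7},{"yaw": 7},{"yaw": 7},{"yaw": 7},{"yaw": 7},{"yaw": 7}], "jaw": 40}}

```text
invalid input
```

```bash
sed -i 's/radians(4.85)/radians(5.0)/' h.py
python3 - <<'E'
from h import *
d=load('top0');P=cloud(d);v,u=np.mgrid[:480,:640]
m=(u>225)&(u<430)&(v>175)&(v<270)
q=P[m]; q=q[~np.isnan(q[:,0])]
t=tr(q); S=t[(t[:,2]>99)&(t[:,1]>80)]
print('stop along',np.percentile(S[:,1],[0,5,25,50,75,95,100]).round(1),'x',S[:,0].min(),S[:,0].max())
RR=t[(t[:,2]>86)&(t[:,2]<98)&(t[:,1]<110)&(t[:,1]>-60)]
mx=np.median(RR[:,0])
for s in (RR[:,0]<mx,RR[:,0]>mx): print('rail x',np.percentile(RR[s][:,0],[2,50,98]).round(1))
F=t[(t[:,2]>86)&(t[:,2]<98)&(t[:,1]>-160)&(t[:,1]<0)&(np.abs(t[:,0]-mx)<80)];print('mouth',np.sort(F[:,1])[:8].round(1))
L=t[t[:,2]>40];print('along',L[:,1].min(),L[:,1].max())
print('tote',tr(np.array([[585.6,-198.3,0]])),'board',tr(np.array([[487.4,382.5,0]])))
P=cloud(load('scene0')).reshape(-1,3);t=tr(P[~np.isnan(P[:,0])])
S=t[(t[:,2]>75)&(t[:,2]<110)&(t[:,1]>95)&(t[:,1]<210)&(t[:,0]>470)&(t[:,0]<680)]
for lo in range(76,110,6):
    s=S[(S[:,2]>=lo)&(S[:,2]<lo+6)]; print(lo,len(s),np.percentile(s[:,1],[2,25,50,75,98]).round(1),s[:,0].min(),s[:,0].max())
print(r.get_obs()['time'])
E
```

```text
stop along [135.  135.7 136.8 139.1 141.3 142.6 143.9] x 482.7388534093749 643.8645914966964
rail x [511.6 513.6 610.7]
rail x [611.4 613.2 616.8]
mouth [-132.6 -132.4 -132.3 -129.4 -129.3 -126.6 -126.5 -123.8]
along -379.6616191097534 206.0490661648954
tote [[ 566.08863142 -248.58381158    0.        ]] board [[518.88236745 338.564763     0.        ]]
76 77 [107.1 131.1 133.  135.6 139.2] 483.7300513189551 645.3924142138864
82 83 [ 97.  123.1 132.3 134.1 137.5] 483.9578973307068 645.7742916652549
88 85 [ 96.5 124.  132.5 134.4 138.2] 483.2135908538698 644.1137058135
94 103 [ 97.6 130.5 133.  134.6 143.5] 480.96908441942844 644.5795598168337
100 139 [129.8 133.1 135.5 139.3 142.7] 481.8673002956078 645.0819898842234
106 23 [130.3 133.  134.2 135.9 138. ] 483.5673023971512 640.5223298484464
0.1
```

Request:
{"fn": "play_rows", "kwargs": {"steps": [{"x": 0,"y": 0,"z": 0,"yaw": 7},{"x": 0,"y": 0,"z": 0,"yaw": 7},{"x": 0,"y": 0,"z": 0,"yaw": 7},{"x": 0,"y": 0,"z": 0,"yaw": 7},{"x": 0,"y": 0,"z": 0,"yaw": 7},{"x": 0,"y": 0,"z": 0,"yaw": 7},{"x": 0,"y": 0,"z": 0,"yaw": 7},{"x": 0,"y": 0,"z": 0,"yaw": 7}], "jaw": 40}}

```text
time: 0.77
tcp_pos: [150.4, 554.6, 301.9]
orientation: [-179.9, 0.1, 108.5]
ft_force: [-0.5, 0.4, 0.5]
width: 44.1
grasp_force: 0.0
```

Request:
{"fn": "play_rows", "kwargs": {"steps": [{"x": 0,"y": 0,"z": 0,"yaw": 6.75},{"x": 0,"y": 0,"z": 0,"yaw": 6.75},{"x": -0.015,"y": 0.006,"z": 0,"yaw": 0},{"x": -0.03,"y": 0.012,"z": 0,"yaw": 0},{"x": -0.035,"y": 0.0144,"z": 0,"yaw": 0},{"x": -0.035,"y": 0.0144,"z": 0,"yaw": 0},{"x": -0.035,"y": 0.0144,"z": 0,"yaw": 0},{"x": -0.035,"y": 0.0144,"z": 0,"yaw": 0}]}}

```text
time: 1.43
tcp_pos: [243.0, 376.0, 302.1]
orientation: [-180.0, 0.0, 95.4]
ft_force: [0.9, 0.9, 0.1]
width: 37.3
grasp_force: 0.0
```

Request:
{"fn": "play_rows", "kwargs": {"steps": [{"x": -0.035,"y": 0.0144,"z": 0,"yaw": 0},{"x": -0.035,"y": 0.0144,"z": 0,"yaw": 0},{"x": -0.035,"y": 0.0144,"z": 0,"yaw": 0},{"x": -0.035,"y": 0.0144,"z": 0,"yaw": 0},{"x": -0.035,"y": 0.0144,"z": 0,"yaw": 0},{"x": -0.035,"y": 0.0144,"z": 0,"yaw": 0},{"x": -0.035,"y": 0.0144,"z": 0,"yaw": 0},{"x": -0.035,"y": 0.0144,"z": 0,"yaw": 0}]}}

```text
time: 2.1
tcp_pos: [383.8, 107.9, 302.5]
orientation: [180.0, -0.0, 95.3]
ft_force: [0.4, 0.7, 0.6]
width: 37.3
grasp_force: 0.0
```

Request:
{"fn": "play_rows", "kwargs": {"steps": [{"x": -0.035,"y": 0.0144,"z": 0,"yaw": 0},{"x": -0.035,"y": 0.0144,"z": 0,"yaw": 0},{"x": -0.035,"y": 0.0144,"z": 0,"yaw": 0},{"x": -0.035,"y": 0.0144,"z": 0,"yaw": 0},{"x": -0.035,"y": 0.0144,"z": 0,"yaw": 0},{"x": -0.035,"y": 0.0144,"z": 0,"yaw": 0},{"x": -0.025,"y": 0.01,"z": 0,"yaw": 0},{"x": -0.015,"y": 0.006,"z": 0,"yaw": 0}]}}

```text
time: 2.77
tcp_pos: [509.5, -132.5, 302.1]
orientation: [-180.0, 0.0, 95.2]
ft_force: [-0.2, 0.7, -0.2]
width: 37.5
grasp_force: 0.0
```

```bash
cat >> h.py <<'E'
def st():
    o=r.get_obs(); print('t',round(o['time'],2),'track',tr(o['tcp_pos'][None]).round(1),'w',o['tcp_pos'].round(1),'rpy',o['orientation'].round(2),'F',o['ft_force'].round(1),'q',o['q'].round(0),'width',round(o['width'],1),round(o['grasp_force'],1))
E
python3 -c "from h import *;st()"
```

```text
t 2.77 track [[ 496.  -176.4  302.1]] w [ 509.5 -132.5  302.1] rpy [-1.7996e+02  1.0000e-02  9.5170e+01] F [-0.2  0.7 -0.2] q [-24.   6.  95.  -0.  79. -29.] width 37.5 0.0
```

Request:
{"fn": "play_rows", "kwargs": {"steps": [{"x": -0.022,"y": 0.0085,"z": 0,"yaw": 0},{"x": -0.022,"y": 0.0085,"z": 0,"yaw": 0},{"x": -0.022,"y": 0.0085,"z": 0,"yaw": 0},{"x": -0.022,"y": 0.0085,"z": 0,"yaw": 0},{"x": -0.022,"y": 0.0085,"z": 0,"yaw": 0},{"x": -0.022,"y": 0.0085,"z": 0,"yaw": 0},{"x": -0.022,"y": 0.0085,"z": 0.01,"yaw": 0},{"x": -0.02,"y": 0.0085,"z": 0.015,"yaw": 0}]}}

```text
time: 3.43
tcp_pos: [593.9, -297.6, 279.1]
orientation: [179.9, 0.1, 95.4]
ft_force: [0.4, -0.4, -0.1]
width: 38.0
grasp_force: 0.0
```

Request:
{"fn": "play_rows", "kwargs": {"steps": [{"x": 0,"y": 0,"z": 0.015,"yaw": 0},{"x": 0,"y": 0,"z": 0.015,"yaw": 0},{"x": 0,"y": 0,"z": 0.015,"yaw": 0},{"x": 0,"y": 0,"z": 0.015,"yaw": 0},{"x": 0,"y": 0,"z": 0.015,"yaw": 0},{"x": 0,"y": 0,"z": 0.01,"yaw": 0},{"x": 0,"y": 0,"z": 0,"yaw": 0},{"x": 0,"y": 0,"z": 0,"yaw": 0}]}}

```text
time: 4.1
tcp_pos: [592.4, -296.0, 191.9]
orientation: [-179.9, -0.1, 95.4]
ft_force: [-0.5, -1.2, 0.6]
width: 37.8
grasp_force: 0.0
```

```bash
python3 -c "
from h import *;st();d=snap('scene','s2');cv2.imwrite('pics/s2c.png',cv2.resize(d['img'][180:400,180:460,::-1],None,fx=2.5,fy=2.5))"
```

```text
t 4.1 track [[ 564.3 -346.5  191.9]] w [ 592.4 -296.   191.9] rpy [-1.7992e+02 -8.0000e-02  9.5360e+01] F [-0.5 -1.2  0.6] q [-34.  28.  81.   0.  72. -39.] width 37.8 0.0
```

View pics/s2c.png

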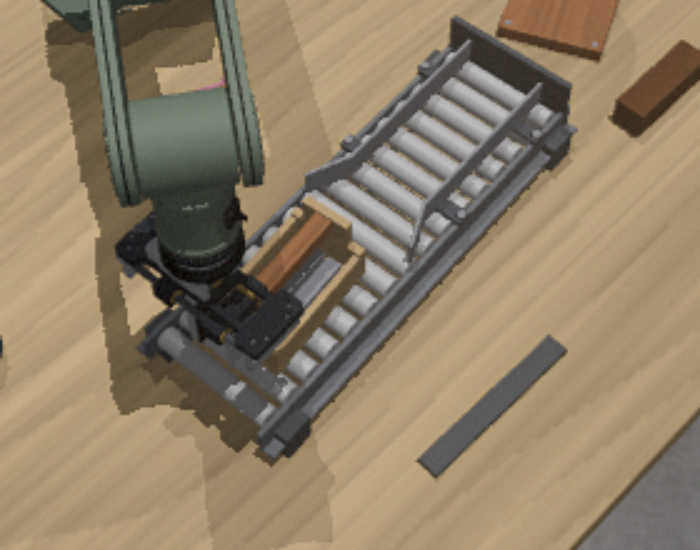

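Fingers are down behind the tote's rear board, at about (240,330) in the crop. I'll lower a bit more and start pushing.

Request:
{"fn": "play_rows", "kwargs": {"steps": [{"x": 0,"y": 0,"z": 0.009,"yaw": 0.3},{"x": 0,"y": 0,"z": 0.009,"yaw": 0},{"x": 0.002,"y": 0,"z": 0,"yaw": 0},{"x": 0.003,"y": 0,"z": 0,"yaw": 0},{"x": 0.003,"y": 0,"z": 0,"yaw": 0},{"x": 0.003,"y": 0,"z": 0,"yaw": 0},{"x": 0.003,"y": 0,"z": 0,"yaw": 0},{"x": 0.003,"y": 0,"z": 0,"yaw": 0}]}}

```text
time: 4.82
tcp_pos: [591.4, -279.6, 175.1]
orientation: [180.0, 0.1, 95.0]
ft_force: [-0.7, -1.0, 0.1]
width: 37.6
grasp_force: 0.3
```

Request:
{"fn": "play_rows", "kwargs": {"steps": [{"x": 0.004,"y": 0,"z": 0,"yaw": 0},{"x": 0.005,"y": 0,"z": 0,"yaw": 0},{"x": 0.006,"y": 0,"z": 0,"yaw": 0},{"x": 0.006,"y": 0,"z": 0,"yaw": 0},{"x": 0.006,"y": 0,"z": 0,"yaw": 0},{"x": 0.006,"y": 0,"z": 0,"yaw": 0},{"x": 0.006,"y": 0,"z": 0,"yaw": 0},{"x": 0.006,"y": 0,"z": 0,"yaw": 0}]}}

```text
time: 5.48
tcp_pos: [587.3, -234.2, 174.7]
orientation: [180.0, 0.0, 95.0]
ft_force: [0.3, -1.6, 0.3]
width: 37.8
grasp_force: 0.5
```

Request:
{"fn": "play_rows", "kwargs": {"steps": [{"x": 0.006,"y": 0,"z": 0,"yaw": 0},{"x": 0.006,"y": 0,"z": 0,"yaw": 0},{"x": 0.006,"y": 0,"z": 0,"yaw": 0},{"x": 0.006,"y": 0,"z": 0,"yaw": 0},{"x": 0.006,"y": 0,"z": 0,"yaw": 0},{"x": 0.006,"y": 0,"z": 0,"yaw": 0},{"x": 0.006,"y": 0,"z": 0,"yaw": 0},{"x": 0.006,"y": 0,"z": 0,"yaw": 0}]}}

```text
time: 6.15
tcp_pos: [583.0, -186.5, 174.6]
orientation: [-180.0, 0.0, 95.0]
ft_force: [0.5, -0.6, 0.5]
width: 37.4
grasp_force: 0.5
```

```bash
python3 -c "
from h import *;st();d=snap('scene','s3');cv2.imwrite('pics/s3c.png',cv2.resize(d['img'][180:400,180:460,::-1],None,fx=2.5,fy=2.5))"
```

```text
t 6.15 track [[ 564.5 -236.6  174.6]] w [ 583.  -186.5  174.6] rpy [-180.      0.     95.03] F [ 0.5 -0.6  0.5] q [-26.  24.  89.  -0.  67. -31.] width 37.4 0.5
```

View pics/s3c.png

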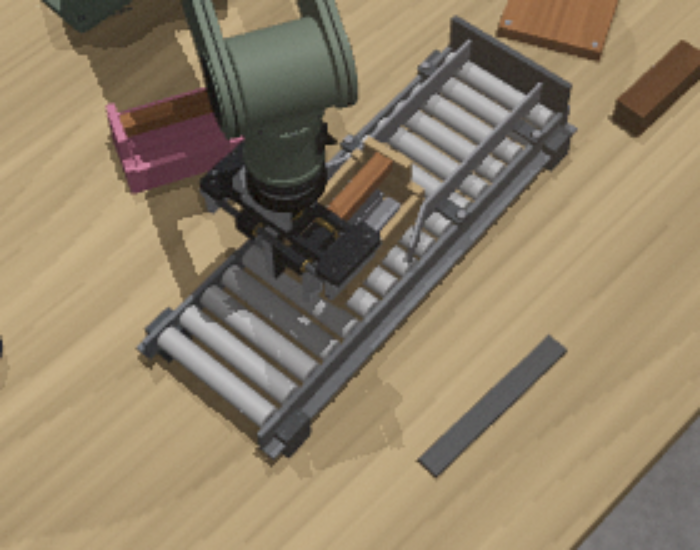

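The tote is entering the guide, with its front board near (400,165) in the crop and the fingers behind it. I'll keep pushing.

Request:
{"fn": "play_rows", "kwargs": {"steps": [{"x": 0.006,"y": 0,"z": 0,"yaw": 0},{"x": 0.006,"y": 0,"z": 0,"yaw": 0},{"x": 0.006,"y": 0,"z": 0,"yaw": 0},{"x": 0.006,"y": 0,"z": 0,"yaw": 0},{"x": 0.006,"y": 0,"z": 0,"yaw": 0},{"x": 0.006,"y": 0,"z": 0,"yaw": 0},{"x": 0.006,"y": 0,"z": 0,"yaw": 0},{"x": 0.006,"y": 0,"z": 0,"yaw": 0}]}}

```text
time: 6.87
tcp_pos: [578.7, -138.6, 174.5]
orientation: [-180.0, -0.0, 95.0]
ft_force: [-0.3, -1.3, -0.3]
width: 37.5
grasp_force: 0.5
```

Request:
{"fn": "play_rows", "kwargs": {"steps": [{"x": 0.006,"y": 0,"z": 0,"yaw": 0},{"x": 0.006,"y": 0,"z": 0,"yaw": 0},{"x": 0.006,"y": 0,"z": 0,"yaw": 0},{"x": 0.006,"y": 0,"z": 0,"yaw": 0},{"x": 0.006,"y": 0,"z": 0,"yaw": 0},{"x": 0.006,"y": 0,"z": 0,"yaw": 0},{"x": 0.006,"y": 0,"z": 0,"yaw": 0},{"x": 0.006,"y": 0,"z": 0,"yaw": 0}]}}

```text
time: 7.53
tcp_pos: [574.4, -91.1, 174.6]
orientation: [-180.0, 0.0, 95.0]
ft_force: [-1.5, -2.5, -0.5]
width: 37.7
grasp_force: 1.1
```

Request:
{"fn": "play_rows", "kwargs": {"steps": [{"x": 0.006,"y": 0,"z": 0,"yaw": 0},{"x": 0.006,"y": 0,"z": 0,"yaw": 0},{"x": 0.006,"y": 0,"z": 0,"yaw": 0},{"x": 0.006,"y": 0,"z": 0,"yaw": 0},{"x": 0.006,"y": 0,"z": 0,"yaw": 0},{"x": 0.005,"y": 0,"z": 0,"yaw": 0},{"x": 0.005,"y": 0,"z": 0,"yaw": 0},{"x": 0.005,"y": 0,"z": 0,"yaw": 0}]}}

```text
time: 8.2
tcp_pos: [570.6, -46.1, 174.7]
orientation: [-180.0, -0.0, 95.0]
ft_force: [-1.5, -2.8, 0.5]
width: 37.8
grasp_force: 0.9
```

Request:
{"fn": "play_rows", "kwargs": {"steps": [{"x": 0.004,"y": 0,"z": 0,"yaw": 0},{"x": 0.004,"y": 0,"z": 0,"yaw": 0},{"x": 0.004,"y": 0,"z": 0,"yaw": 0},{"x": 0.003,"y": 0,"z": 0,"yaw": 0},{"x": 0.003,"y": 0,"z": 0,"yaw": 0},{"x": 0.003,"y": 0,"z": 0,"yaw": 0},{"x": 0.003,"y": 0,"z": 0,"yaw": 0},{"x": 0.002,"y": 0,"z": 0,"yaw": 0}]}}

```text
time: 8.87
tcp_pos: [568.4, -20.3, 174.7]
orientation: [180.0, -0.0, 95.0]
ft_force: [-1.0, -1.3, 0.1]
width: 37.7
grasp_force: 0.6
```

```bash
python3 - <<'E'
from h import *
st();d=snap('scene','s4');P=cloud(d).reshape(-1,3);t=tr(P[~np.isnan(P[:,0])])
h=t[(t[:,2]>108)&(t[:,2]<146)&(abs(t[:,0]-564)<35)&(t[:,1]>-60)&(t[:,1]<140)]
print('tote front',np.percentile(h[:,1],[90,95,98,100]).round(1),'goal 134.5', len(h))
E
```

```text
t 8.87 track [[564.5 -69.8 174.7]] w [568.4 -20.3 174.7] rpy [ 1.7999e+02 -1.0000e-02  9.5030e+01] F [-1.  -1.3  0.1] q [-11.  19.  96.   0.  65. -16.] width 37.7 0.6
tote front [ 83.6  85.8  88.7 136.5] goal 134.5 380
```

Request:
{"fn": "play_rows", "kwargs": {"steps": [{"x": 0.003,"y": 0,"z": 0,"yaw": 0},{"x": 0.003,"y": 0,"z": 0,"yaw": 0},{"x": 0.003,"y": 0,"z": 0,"yaw": 0},{"x": 0.003,"y": 0,"z": 0,"yaw": 0},{"x": 0.003,"y": 0,"z": 0,"yaw": 0},{"x": 0.003,"y": 0,"z": 0,"yaw": 0},{"x": 0.003,"y": 0,"z": 0,"yaw": 0},{"x": 0.003,"y": 0,"z": 0,"yaw": 0}]}}

```text
time: 9.58
tcp_pos: [566.4, 3.6, 174.7]
orientation: [180.0, -0.0, 95.0]
ft_force: [0.2, -1.0, -0.2]
width: 37.9
grasp_force: 0.5
```

Request:
{"fn": "play_rows", "kwargs": {"steps": [{"x": 0.002,"y": 0,"z": 0,"yaw": 0},{"x": 0.002,"y": 0,"z": 0,"yaw": 0},{"x": 0.0015,"y": 0,"z": 0,"yaw": 0},{"x": 0.0015,"y": 0,"z": 0,"yaw": 0},{"x": 0.0015,"y": 0,"z": 0,"yaw": 0},{"x": 0.0015,"y": 0,"z": 0,"yaw": 0},{"x": 0.0015,"y": 0,"z": 0,"yaw": 0},{"x": 0.0015,"y": 0,"z": 0,"yaw": 0}]}}

```text
time: 10.25
tcp_pos: [565.2, 16.2, 174.7]
orientation: [180.0, 0.0, 95.0]
ft_force: [0.5, 0.0, 0.4]
width: 37.5
grasp_force: 0.4
```

Request:
{"fn": "play_rows", "kwargs": {"steps": [{"x": 0.0012,"y": 0,"z": 0,"yaw": 0},{"x": 0.001,"y": 0,"z": 0,"yaw": 0},{"x": 0.001,"y": 0,"z": 0,"yaw": 0},{"x": 0.001,"y": 0,"z": 0,"yaw": 0},{"x": 0.001,"y": 0,"z": 0,"yaw": 0},{"x": 0.001,"y": 0,"z": 0,"yaw": 0},{"x": 0.0008,"y": 0,"z": 0,"yaw": 0},{"x": 0.0008,"y": 0,"z": 0,"yaw": 0}]}}

```text
time: 10.92
tcp_pos: [564.5, 23.7, 174.7]
orientation: [-180.0, 0.0, 95.0]
ft_force: [0.7, -3.5, -0.5]
width: 37.7
grasp_force: 1.5
```

```bash
cat >> h.py <<'E'
def front(f):
    d=snap('scene',f);P=cloud(d).reshape(-1,3);t=tr(P[~np.isnan(P[:,0])])
    h=t[(t[:,2]>110)&(t[:,2]<146)&(abs(t[:,0]-564)<35)&(t[:,1]>-60)&(t[:,1]<150)]
    print('tote front',np.percentile(h[:,1],[80,90,95,98,100]).round(1),len(h))
E
python3 -c "from h import *;st();front('s5')"
```

```text
t 10.92 track [[564.4 -25.5 174.7]] w [564.5  23.7 174.7] rpy [-1.800e+02  4.000e-02  9.505e+01] F [ 0.7 -3.5 -0.5] q [ -6.  18.  96.  -0.  65. -11.] width 37.7 1.5
tote front [122.6 125.4 128.8 131.6 133.7] 468
```

Request:
{"fn": "play_rows", "kwargs": {"steps": [{"x": 0.0004,"y": 0,"z": 0,"yaw": 0},{"x": 0.0004,"y": 0,"z": 0,"yaw": 0},{"x": 0.0004,"y": 0,"z": 0,"yaw": 0},{"x": 0.0004,"y": 0,"z": 0,"yaw": 0},{"x": 0.0004,"y": 0,"z": 0,"yaw": 0},{"x": 0.0004,"y": 0,"z": 0,"yaw": 0},{"x": 0.0004,"y": 0,"z": 0,"yaw": 0},{"x": 0,"y": 0,"z": 0,"yaw": 0}]}}

```text
time: 11.63
tcp_pos: [563.7, 24.5, 174.7]
orientation: [-179.9, 0.2, 95.1]
ft_force: [-2.2, -8.5, 1.9]
width: 37.7
grasp_force: 4.5
```

```bash
python3 -c "from h import *;st();front('s6')"
```

```text
t 11.63 track [[563.7 -24.7 174.7]] w [563.7  24.5 174.7] rpy [-179.87    0.25   95.07] F [-2.2 -8.5  1.9] q [ -6.  18.  96.  -0.  65. -11.] width 37.7 4.5
tote front [122.6 126.1 129.7 132.  137. ] 469
```

The tote is against the stop at about 8.5 N, with no ramming. I'll back off gently, then rise.

Request:
{"fn": "play_rows", "kwargs": {"steps": [{"x": -0.001,"y": 0,"z": 0,"yaw": 0},{"x": -0.001,"y": 0,"z": 0,"yaw": 0},{"x": -0.002,"y": 0,"z": 0,"yaw": 0},{"x": -0.004,"y": 0,"z": 0,"yaw": 0},{"x": -0.008,"y": 0,"z": 0,"yaw": 0},{"x": -0.012,"y": 0,"z": -0.01,"yaw": 0},{"x": -0.012,"y": 0,"z": -0.03,"yaw": 0},{"x": 0,"y": 0,"z": -0.035,"yaw": 0}], "jaw": 50}}

```text
time: 12.35
tcp_pos: [566.2, -15.4, 248.3]
orientation: [-179.7, -0.0, 94.9]
ft_force: [1.6, 0.5, -0.4]
width: 47.0
grasp_force: 0.0
```

Request:
{"fn": "play_rows", "kwargs": {"steps": [{"x": 0,"y": 0,"z": -0.035,"yaw": 0},{"x": 0,"y": 0,"z": -0.03,"yaw": 0},{"x": 0,"y": 0,"z": -0.02,"yaw": 0},{"x": 0,"y": 0,"z": 0,"yaw": 0},{"x": 0,"y": 0,"z": 0,"yaw": 0},{"x": 0,"y": 0,"z": 0,"yaw": 0},{"x": 0,"y": 0,"z": 0,"yaw": 0},{"x": 0,"y": 0,"z": 0,"yaw": 0}]}}

```text
time: 13.02
tcp_pos: [566.9, -13.2, 332.4]
orientation: [-179.8, -0.1, 95.0]
ft_force: [-1.0, -0.0, 0.1]
width: 46.7
grasp_force: 0.0
```

```bash
python3 - <<'E'
from h import *
st();front('s7')
for n in ('top','wrist'): snap(n,n+'7')
P=cloud(load('top7')).reshape(-1,3);t=tr(P[~np.isnan(P[:,0])])
for lo,hi in ((128,150),(98,150)):
    h=t[(t[:,2]>lo)&(t[:,2]<hi)&(abs(t[:,0]-564)<47)&(t[:,1]>-40)&(t[:,1]<134)]
    if len(h)>10: print(lo,len(h),cv2.minAreaRect(h[:,:2].astype(np.float32)))
P=cloud(load('wrist7'));print(np.isnan(P).mean())
t=tr(P.reshape(-1,3)[~np.isnan(P[...,0].ravel())])
for lo,hi in ((128,150),(98,150)):
    h=t[(t[:,2]>lo)&(t[:,2]<hi)&(abs(t[:,0]-564)<47)&(t[:,1]>-40)&(t[:,1]<134)]
    if len(h)>10: print('wrist',lo,len(h),cv2.minAreaRect(h[:,:2].astype(np.float32)))
a=load('top7')['img'][150:300,130:330];b=load('wrist7')['img']
cv2.imwrite('pics/c7.png',np.hstack([cv2.resize(a,(400,300)),cv2.resize(b,(400,300))])[:,:,::-1])
E
```

```text
t 13.02 track [[563.6 -62.5 332.4]] w [566.9 -13.2 332.4] rpy [-1.7977e+02 -6.0000e-02  9.5020e+01] F [-1.  -0.   0.1] q [-10.  10.  87.   0.  83. -15.] width 46.7 0.0
tote front [110.  123.6 126.8 130.4 135.5] 607
128 154 ((563.0759887695312, 60.11235046386719), (54.27078628540039, 146.93846130371094), 0.7700188159942627)
98 313 ((564.22705078125, 59.58015441894531), (90.52613067626953, 149.46075439453125), 1.0656589269638062)
0.00451171875
wrist 128 5591 ((561.5499267578125, 49.53877258300781), (55.69815444946289, 129.2034454345703), 0.931801438331604)
wrist 98 11336 ((563.473388671875, 56.126426696777344), (92.98910522460938, 142.5098419189453), 0.1079542338848114)
```

View pics/c7.png

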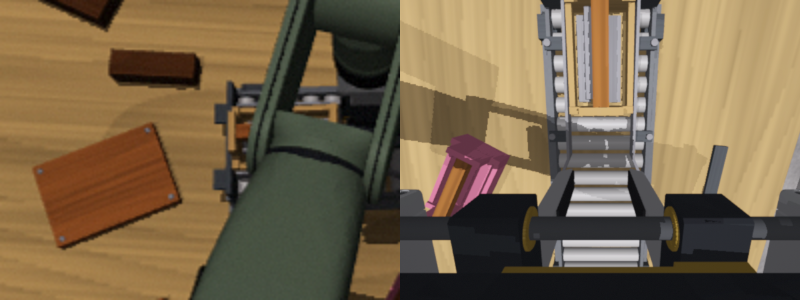

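Tote is in place against the stop, bar visible at (600,50) in the wrist half. Moving over it.

Request:
{"fn": "play_rows", "kwargs": {"steps": [{"x": 0.017,"y": 0,"z": 0,"yaw": 0},{"x": 0.02,"y": 0,"z": 0,"yaw": 0},{"x": 0.02,"y": 0,"z": 0.01,"yaw": 0},{"x": 0.02,"y": 0,"z": 0.01,"yaw": 0},{"x": 0.02,"y": 0,"z": 0.015,"yaw": 0},{"x": 0.015,"y": 0,"z": 0.015,"yaw": 0},{"x": 0.01,"y": 0,"z": 0.015,"yaw": 0},{"x": 0,"y": 0,"z": 0.01,"yaw": 0}]}}

```text
time: 13.83
tcp_pos: [555.9, 110.3, 257.5]
orientation: [-179.8, -0.0, 95.2]
ft_force: [-0.0, -0.2, -0.6]
width: 47.1
grasp_force: 0.0
```

Request:
{"fn": "play_rows", "kwargs": {"steps": [{"x": 0,"y": 0,"z": 0,"yaw": 0},{"x": 0,"y": 0,"z": 0,"yaw": 0},{"x": 0,"y": 0,"z": 0,"yaw": 0},{"x": 0,"y": 0,"z": 0,"yaw": 0},{"x": 0,"y": 0,"z": 0,"yaw": 0},{"x": 0,"y": 0,"z": 0,"yaw": 0},{"x": 0,"y": 0,"z": 0,"yaw": 0},{"x": 0,"y": 0,"z": 0,"yaw": 0}]}}

```text
time: 14.5
tcp_pos: [557.2, 108.2, 260.0]
orientation: [180.0, 0.0, 95.0]
ft_force: [0.4, 0.2, 0.3]
width: 46.6
grasp_force: 0.0
```

```bash
python3 - <<'E'
from h import *
st();d=snap('wrist','w8')
P=cloud(d);hsv=cv2.cvtColor(d['img'],cv2.COLOR_RGB2HSV)
T=tr(P.reshape(-1,3)); 
h=T[(T[:,2]>126)&(T[:,2]<150)&(abs(T[:,0]-564)<16)&(T[:,1]>5)&(T[:,1]<115)]
print(len(h))
for a in range(0,120,20):
    s=h[(h[:,1]>=a)&(h[:,1]<a+20)]
    if len(s)>5: print(a,np.percentile(s[:,0],[2,50,98]).round(1),np.median(s[:,2]).round(1))
E
```

```text
t 14.5 track [[564.5  59.2 260. ]] w [557.2 108.2 260. ] rpy [179.96   0.    95.01] F [0.4 0.2 0.3] q [ 2. 13. 92. -0. 75. -3.] width 46.6 0.0
5415
0 [552.9 562.2 572. ] 139.1
20 [552.7 562.3 571.8] 139.2
40 [552.3 561.6 571.6] 139.2
60 [551.9 561.6 571.4] 139.2
80 [551.6 561.6 571.2] 139.1
100 [551.3 561.1 570.5] 139.1
```

Request:
{"fn": "play_rows", "kwargs": {"steps": [{"x": 0.0005,"y": -0.002,"z": 0.005,"yaw": -0.8},{"x": 0,"y": 0,"z": 0.01,"yaw": 0},{"x": 0,"y": 0,"z": 0.012,"yaw": 0},{"x": 0,"y": 0,"z": 0.012,"yaw": 0},{"x": 0,"y": 0,"z": 0.009,"yaw": 0},{"x": 0,"y": 0,"z": 0.005,"yaw": 0},{"x": 0,"y": 0,"z": 0,"yaw": 0},{"x": 0,"y": 0,"z": 0,"yaw": 0}]}}

```text
time: 15.22
tcp_pos: [554.8, 108.7, 206.0]
orientation: [-179.9, -0.0, 95.8]
ft_force: [-0.4, 0.2, 0.2]
width: 47.0
grasp_force: 0.0
```

Request:
{"fn": "play_rows", "kwargs": {"steps": [{"x": 0,"y": 0,"z": 0,"yaw": 0},{"x": 0,"y": 0,"z": 0,"yaw": 0},{"x": 0,"y": 0,"z": 0,"yaw": 0},{"x": 0,"y": 0,"z": 0,"yaw": 0},{"x": 0,"y": 0,"z": 0,"yaw": 0},{"x": 0,"y": 0,"z": 0,"yaw": 0},{"x": 0,"y": 0,"z": 0,"yaw": 0},{"x": 0,"y": 0,"z": 0,"yaw": 0}], "jaw": 0}}

```text
time: 15.88
tcp_pos: [555.2, 108.7, 207.2]
orientation: [180.0, 0.0, 95.8]
ft_force: [-0.6, -1.2, 2.6]
width: 20.0
grasp_force: 30.0
```

```bash
python3 -c "from h import *;st()"
```

```text
t 15.88 track [[562.6  59.9 207.2]] w [555.2 108.7 207.2] rpy [1.7996e+02 1.0000e-02 9.5830e+01] F [-0.6 -1.2  2.6] q [ 2. 16. 95. -0. 69. -4.] width 20.0 30.0
```

Request:
{"fn": "play_rows", "kwargs": {"steps": [{"x": -0.0005,"y": 0,"z": -0.001,"yaw": 0},{"x": -0.0005,"y": 0,"z": -0.002,"yaw": 0},{"x": 0,"y": 0,"z": -0.003,"yaw": 0},{"x": 0,"y": 0,"z": -0.005,"yaw": 0},{"x": 0,"y": 0,"z": -0.007,"yaw": 0},{"x": 0,"y": 0,"z": -0.009,"yaw": 0},{"x": 0,"y": 0,"z": -0.01,"yaw": 0},{"x": 0,"y": 0,"z": -0.01,"yaw": 0}]}}

```text
time: 16.55
tcp_pos: [555.1, 107.8, 254.9]
orientation: [180.0, -0.0, 95.8]
ft_force: [0.1, 0.6, -7.0]
width: 19.4
grasp_force: 30.0
```

Request:
{"fn": "play_rows", "kwargs": {"steps": [{"x": 0,"y": 0,"z": -0.01,"yaw": 0},{"x": 0,"y": 0,"z": -0.01,"yaw": 0},{"x": 0,"y": 0,"z": -0.01,"yaw": 0},{"x": 0,"y": 0,"z": -0.008,"yaw": 0},{"x": 0,"y": 0,"z": -0.005,"yaw": 0},{"x": 0,"y": 0,"z": 0,"yaw": 0},{"x": 0,"y": 0,"z": 0,"yaw": 0},{"x": 0,"y": 0,"z": 0,"yaw": 0}]}}

```text
time: 17.22
tcp_pos: [554.7, 107.7, 295.9]
orientation: [-179.9, -0.0, 95.8]
ft_force: [-0.5, 0.8, -6.6]
width: 19.8
grasp_force: 30.0
```

```bash
python3 - <<'E'
from h import *
st();d=snap('scene','s9')
# board again, from both views, mask by height
for f in ('top7','s9'):
    P=cloud(load(f)).reshape(-1,3);P=P[~np.isnan(P[:,0])]
    b=P[(P[:,2]>10)&(P[:,2]<26)&(np.hypot(P[:,0]-487,P[:,1]-382)<118)]
    print(f,len(b),cv2.minAreaRect(b[:,:2].astype(np.float32)),np.median(b[:,2]))
w=snap('wrist','w9');P=cloud(w);T=tr(P.reshape(-1,3));h=T[(T[:,2]>195)&(T[:,2]<225)&(abs(T[:,0]-562)<30)&(T[:,1]<135)&(T[:,1]>-20)]
c=np.linalg.lstsq(np.c_[h[:,:2]-[562,60],np.ones(len(h))],h[:,2],rcond=None)[0];print('bar plane slope deg (across,along)',np.degrees(c[:2]),c[2])
for a in range(0,120,20):
    s=h[(h[:,1]>=a)&(h[:,1]<a+20)&(abs(h[:,0]-562)<15)]
    if len(s)>5: print(a,np.percentile(s[:,0],[2,50,98]).round(1),np.median(s[:,2]).round(1))
cv2.imwrite('pics/c9.png',cv2.resize(d['img'][60:360,230:590,::-1],(720,600)))
E
```

```text
t 17.22 track [[562.   58.9 295.9]] w [554.7 107.7 295.9] rpy [-179.91   -0.     95.83] F [-0.5  0.8 -6.6] q [ 2. 11. 90. -0. 79. -4.] width 19.8 30.0
top7 2749 ((487.14697265625, 381.808349609375), (133.23727416992188, 191.33164978027344), 25.593427658081055) 16.96119825426831
s9 1230 ((485.57464599609375, 379.98577880859375), (130.419189453125, 201.0301055908203), 25.547456741333008) 16.431916362972856
bar plane slope deg (across,along) [-0.01540185  2.37473301] 214.8446529509884
60 [547.2 572.8 576.8] 215.4
```

View pics/c9.png

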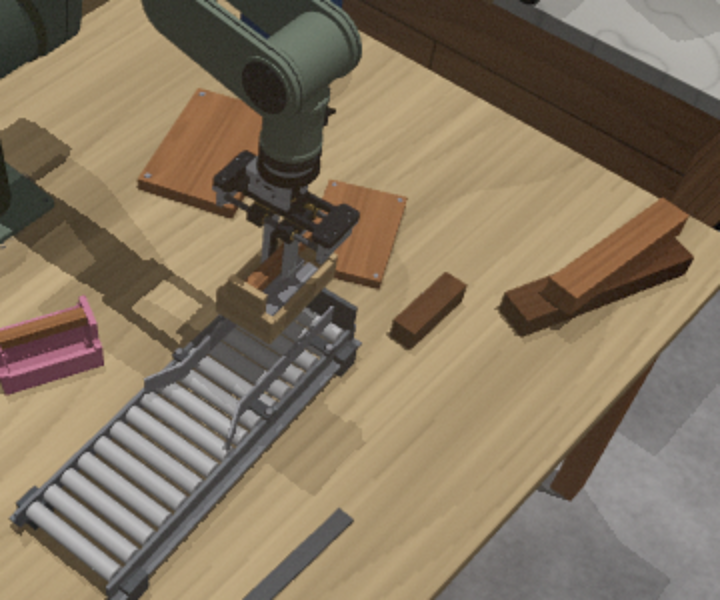

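```bash
cat >> h.py <<'E'
def bar(f,c,ztop,A,new=True):
    "bar top plane in frame at c with tote angle A deg (world yaw of y axis from +y)"
    w=snap('wrist',f) if new else load(f);P=cloud(w).reshape(-1,3);P=P[~np.isnan(P[:,0])]
    a=np.radians(A);X=(P[:,:2]-c)@np.array([np.cos(a),np.sin(a)]);Y=(P[:,:2]-c)@np.array([-np.sin(a),np.cos(a)]);z=P[:,2]
    k=(abs(X)<14)&(abs(Y)<85)&(abs(z-ztop)<10); print('n',k.sum(),'Y range',np.percentile(Y[k],[0,1,99,100]).round(1))
    s=np.linalg.lstsq(np.c_[X[k],Y[k],np.ones(k.sum())],z[k],rcond=None)[0];print('slope deg x,y',np.degrees(s[:2]).round(2),'z',s[2].round(1))
    for lo in range(-80,80,20):
        j=k&(Y>=lo)&(Y<lo+20)
        if j.sum()>20: print(lo,np.percentile(X[j],[2,50,98]).round(1),np.median(z[j]).round(1))
E
python3 -c "
from h import *
bar('w9',np.array([554.7,107.7]),228,5.8,False)
b=np.array([487.2,382.]);a=np.radians(5.83);e=b-[554.7,107.7]
print('tool x',e@[-np.sin(a),np.cos(a)],'tool y',e@[np.cos(a),np.sin(a)])"
```

```text
n 11872 Y range [-66.2 -65.   74.7  75.2]
slope deg x,y [-0.19  0.64] z 227.7
-80 [-13.5   0.9  13.5] 227.5
-60 [-10.8  -1.2   8.8] 227.6
-40 [-10.5  -1.2   8.9] 227.2
-20 [-10.8  -0.8   8.8] 227.6
0 [-12.8  -0.8  12.8] 227.7
20 [-10.7  -1.3   8.5] 227.6
40 [-10.8  -0.9   8.5] 227.6
60 [-13.4  -0.5  13.2] 229.4
tool x 279.73768811116116 tool y -39.28824060991697
```

Request:
{"fn": "play_rows", "kwargs": {"steps": [{"x": 0.01,"y": -0.001,"z": 0,"yaw": 0},{"x": 0.02,"y": -0.003,"z": 0,"yaw": 0},{"x": 0.03,"y": -0.004,"z": 0,"yaw": 0},{"x": 0.03,"y": -0.004,"z": 0,"yaw": 0},{"x": 0.03,"y": -0.004,"z": 0,"yaw": 0},{"x": 0.03,"y": -0.004,"z": 0,"yaw": 0},{"x": 0.03,"y": -0.005,"z": 0,"yaw": 0},{"x": 0.03,"y": -0.005,"z": 0,"yaw": 0}]}}

```text
time: 17.98
tcp_pos: [502.8, 315.6, 296.2]
orientation: [-179.9, -0.0, 95.8]
ft_force: [0.1, 0.3, -6.8]
width: 19.5
grasp_force: 30.0
```

Request:
{"fn": "play_rows", "kwargs": {"steps": [{"x": 0.03,"y": -0.004,"z": 0,"yaw": 0},{"x": 0.02,"y": -0.003,"z": 0,"yaw": 0},{"x": 0.012,"y": -0.002,"z": 0,"yaw": 0},{"x": 0.008,"y": 0,"z": 0,"yaw": 0},{"x": 0,"y": 0,"z": 0,"yaw": -2},{"x": 0,"y": 0,"z": 0,"yaw": -3},{"x": 0,"y": 0,"z": 0,"yaw": -4},{"x": 0,"y": 0,"z": 0,"yaw": -4}]}}

```text
time: 18.65
tcp_pos: [488.2, 381.5, 296.2]
orientation: [-180.0, 0.1, 109.0]
ft_force: [-0.7, -0.3, -7.2]
width: 20.0
grasp_force: 30.0
```

Request:
{"fn": "play_rows", "kwargs": {"steps": [{"x": 0,"y": 0,"z": 0,"yaw": -3.5},{"x": 0,"y": 0,"z": 0,"yaw": -2},{"x": 0,"y": 0,"z": 0,"yaw": -1.3},{"x": 0,"y": 0,"z": 0,"yaw": 0},{"x": 0,"y": 0,"z": 0,"yaw": 0},{"x": 0,"y": 0,"z": 0,"yaw": 0},{"x": 0,"y": 0,"z": 0,"yaw": 0},{"x": 0,"y": 0,"z": 0,"yaw": 0}]}}

```text
time: 19.32
tcp_pos: [487.9, 382.2, 296.6]
orientation: [-180.0, 0.0, 115.6]
ft_force: [-0.3, 0.8, -6.7]
width: 19.6
grasp_force: 30.0
```

```bash
python3 - <<'E'
from h import *
st();o=r.get_obs();A=o['orientation'][2]-90;c=o['tcp_pos'][:2]
bar('w10',c,o['tcp_pos'][2]-69,A)
a=np.radians(A);e=np.array([487.2,382.])-c;print('tool x,y',e@[-np.sin(a),np.cos(a)],e@[np.cos(a),np.sin(a)])
# board as wrist sees it
P=cloud(load('w10')).reshape(-1,3);P=P[~np.isnan(P[:,0])]
b=P[(P[:,2]>10)&(P[:,2]<26)&(np.hypot(P[:,0]-487,P[:,1]-382)<130)]
if len(b): print(len(b),cv2.minAreaRect(b[:,:2].astype(np.float32)))
E
```

```text
t 19.32 track [[519.4 338.3 296.6]] w [487.9 382.2 296.6] rpy [-180.      0.    115.61] F [-0.3  0.8 -6.7] q [30. 17. 82. -0. 80.  4.] width 19.6 30.0
n 11871 Y range [-65.9 -64.7  75.1  75.6]
slope deg x,y [-0.19  0.71] z 228.6
-80 [-13.7   0.6  13.6] 228.4
-60 [-10.5  -1.    9. ] 228.5
-40 [-9.7 -2.5  8.7] 228.2
-20 [-10.6  -1.    9.1] 228.6
0 [-12.8  -0.6  12.7] 228.6
20 [-10.4  -1.    8.7] 228.6
40 [-10.6  -0.7   8.8] 228.6
60 [-13.2  -0.3  13.2] 230.3
tool x,y 0.07800703213877241 -0.7356257834828526
1461 ((446.433349609375, 463.1885986328125), (130.34669494628906, 10.699784278869629), 25.660030364990234)
```

Request:
{"fn": "play_rows", "kwargs": {"steps": [{"x": 0,"y": -0.0005,"z": 0.008,"yaw": 0},{"x": 0,"y": 0,"z": 0.015,"yaw": 0},{"x": 0,"y": 0,"z": 0.02,"yaw": 0},{"x": 0,"y": 0,"z": 0.02,"yaw": 0},{"x": 0,"y": 0,"z": 0.02,"yaw": 0},{"x": 0,"y": 0,"z": 0.018,"yaw": 0},{"x": 0,"y": 0,"z": 0.01,"yaw": 0},{"x": 0,"y": 0,"z": 0.005,"yaw": 0}]}}

```text
time: 20.03
tcp_pos: [486.2, 381.4, 177.9]
orientation: [-179.7, 0.0, 115.6]
ft_force: [-0.4, -0.3, -6.9]
width: 19.7
grasp_force: 30.0
```

Request:
{"fn": "play_rows", "kwargs": {"steps": [{"x": 0,"y": 0,"z": 0,"yaw": 0},{"x": 0,"y": 0,"z": 0,"yaw": 0},{"x": 0,"y": 0,"z": 0,"yaw": 0},{"x": 0,"y": 0,"z": 0,"yaw": 0},{"x": 0,"y": 0,"z": 0,"yaw": 0},{"x": 0,"y": 0,"z": 0,"yaw": 0},{"x": 0,"y": 0,"z": 0,"yaw": 0},{"x": 0,"y": 0,"z": 0,"yaw": 0}]}}

```text
time: 20.7
tcp_pos: [487.5, 382.1, 180.9]
orientation: [180.0, -0.0, 115.6]
ft_force: [0.2, -0.2, -7.6]
width: 19.8
grasp_force: 30.0
```

```bash
python3 - <<'E'
from h import *
st();d=snap('scene','s11');snap('top','t11');snap('wrist','w11')
cv2.imwrite('pics/c11.png',cv2.resize(d['img'][100:260,300:500,::-1],(750,600),interpolation=cv2.INTER_CUBIC))
a=np.radians(25.65)
for f in ('s11','t11','w11'):
    P=cloud(load(f)).reshape(-1,3);P=P[~np.isnan(P[:,0])]
    e=P[:,:2]-[487.2,382];X=e@[np.cos(a),np.sin(a)];Y=e@[-np.sin(a),np.cos(a)];z=P[:,2]
    for lo,hi in ((12,24),(40,76)):
        k=(z>lo)&(z<hi)&(abs(X)<80)&(abs(Y)<110)
        if k.sum()>20: print(f,lo,k.sum(),'X',np.percentile(X[k],[0,1,99,100]).round(1),'Y',np.percentile(Y[k],[0,1,99,100]).round(1))
E
```

```text
t 20.7 track [[518.9 338.2 180.9]] w [487.5 382.1 180.9] rpy [179.98  -0.   115.63] F [ 0.2 -0.2 -7.6] q [30. 24. 88.  0. 68.  4.] width 19.8 30.0
s11 12 712 X [-67.7 -67.   62.1  62.8] Y [-102.4  -99.7   90.3   96.5]
s11 40 697 X [-46.5 -45.8  43.9  44.1] Y [-83.  -81.5  69.9  75.6]
t11 12 704 X [-65.7 -65.   62.4  65.1] Y [-95.4 -94.9  62.9  67.1]
t11 40 530 X [-44.7 -44.4  45.9  48.2] Y [-76.4 -75.8  22.5  32.7]
w11 12 8022 X [-67.  -66.4  63.1  63.6] Y [-44.1 -40.4  95.7  95.9]
w11 40 13252 X [-46.2 -45.1  43.8  44.6] Y [-51.5 -23.5  63.9  65.5]
```

View pics/c11.png

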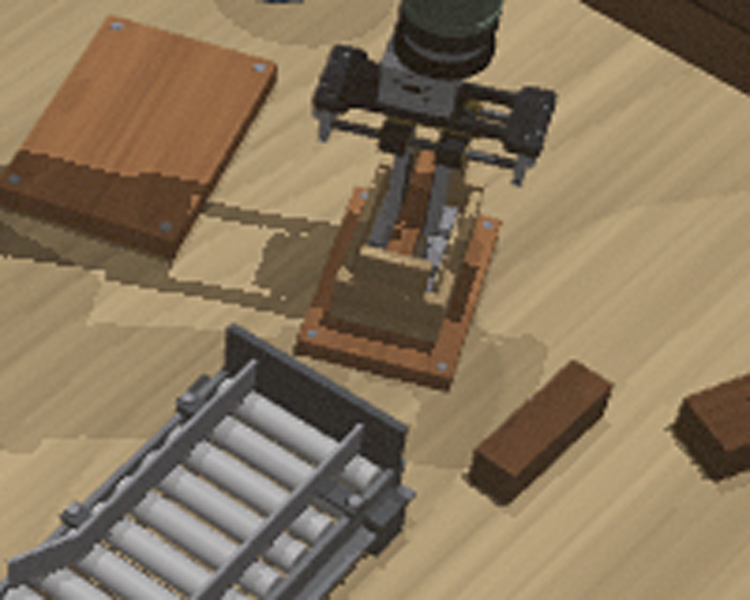

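The tote is level just above the board and roughly 1 mm off centre. I'll correct that and lower slowly.

Request:
{"fn": "play_rows", "kwargs": {"steps": [{"x": 0.0006,"y": -0.001,"z": 0.002,"yaw": 0},{"x": 0,"y": 0,"z": 0.002,"yaw": 0},{"x": 0,"y": 0,"z": 0.002,"yaw": 0},{"x": 0,"y": 0,"z": 0.002,"yaw": 0},{"x": 0,"y": 0,"z": 0.0015,"yaw": 0},{"x": 0,"y": 0,"z": 0.0015,"yaw": 0},{"x": 0,"y": 0,"z": 0.001,"yaw": 0},{"x": 0,"y": 0,"z": 0.001,"yaw": 0}]}}

```text
time: 21.52
tcp_pos: [486.3, 382.2, 167.5]
orientation: [-180.0, 0.0, 115.6]
ft_force: [-0.3, -0.6, -7.3]
width: 19.8
grasp_force: 30.0
```

Request:
{"fn": "play_rows", "kwargs": {"steps": [{"x": 0,"y": 0,"z": 0.0005,"yaw": 0},{"x": 0,"y": 0,"z": 0.0005,"yaw": 0},{"x": 0,"y": 0,"z": 0.0005,"yaw": 0},{"x": 0,"y": 0,"z": 0.0003,"yaw": 0},{"x": 0,"y": 0,"z": 0.0003,"yaw": 0},{"x": 0,"y": 0,"z": 0.0003,"yaw": 0},{"x": 0,"y": 0,"z": 0,"yaw": 0},{"x": 0,"y": 0,"z": 0,"yaw": 0}]}}

```text
time: 22.18
tcp_pos: [486.3, 382.2, 165.3]
orientation: [180.0, 0.0, 115.6]
ft_force: [-0.1, -0.5, -6.1]
width: 19.8
grasp_force: 30.0
```

Request:
{"fn": "play_rows", "kwargs": {"steps": [{"x": 0,"y": 0,"z": 0.0002,"yaw": 0},{"x": 0,"y": 0,"z": 0.0002,"yaw": 0},{"x": 0,"y": 0,"z": 0.0002,"yaw": 0},{"x": 0,"y": 0,"z": 0.0002,"yaw": 0},{"x": 0,"y": 0,"z": 0.0002,"yaw": 0},{"x": 0,"y": 0,"z": 0,"yaw": 0},{"x": 0,"y": 0,"z": 0,"yaw": 0},{"x": 0,"y": 0,"z": 0,"yaw": 0}]}}

```text
time: 22.85
tcp_pos: [486.3, 382.2, 165.2]
orientation: [180.0, 0.0, 115.6]
ft_force: [-4.4, -3.5, 4.2]
width: 20.0
grasp_force: 30.0
```

Request:
{"fn": "play_rows", "kwargs": {"steps": [{"x": 0,"y": 0,"z": -0.0003,"yaw": 0},{"x": 0,"y": 0,"z": -0.0002,"yaw": 0},{"x": 0,"y": 0,"z": 0,"yaw": 0},{"x": 0,"y": 0,"z": 0,"yaw": 0},{"x": 0,"y": 0,"z": 0,"yaw": 0},{"x": 0,"y": 0,"z": 0,"yaw": 0},{"x": 0,"y": 0,"z": 0,"yaw": 0},{"x": 0,"y": 0,"z": 0,"yaw": 0}]}}

```text
time: 23.52
tcp_pos: [486.3, 382.2, 165.2]
orientation: [-180.0, 0.0, 115.6]
ft_force: [-4.5, -2.2, 3.3]
width: 20.1
grasp_force: 30.0
```

Request:
{"fn": "play_rows", "kwargs": {"steps": [{"x": 0,"y": 0,"z": 0,"yaw": 0},{"x": 0,"y": 0,"z": 0,"yaw": 0},{"x": 0,"y": 0,"z": 0,"yaw": 0},{"x": 0,"y": 0,"z": 0,"yaw": 0},{"x": 0,"y": 0,"z": 0,"yaw": 0},{"x": 0,"y": 0,"z": 0,"yaw": 0},{"x": 0,"y": 0,"z": 0,"yaw": 0},{"x": 0,"y": 0,"z": 0,"yaw": 0}], "jaw": 50}}

```text
time: 24.18
tcp_pos: [486.3, 382.2, 164.7]
orientation: [180.0, -0.0, 115.6]
ft_force: [-0.8, 0.2, -0.4]
width: 47.1
grasp_force: 0.0
```

Request:
{"fn": "play_rows", "kwargs": {"steps": [{"x": 0,"y": 0,"z": -0.005,"yaw": 0},{"x": 0,"y": 0,"z": -0.01,"yaw": 0},{"x": 0,"y": 0,"z": -0.02,"yaw": 0},{"x": 0,"y": 0,"z": -0.03,"yaw": 0},{"x": 0,"y": 0,"z": -0.03,"yaw": 0},{"x": 0,"y": 0,"z": -0.03,"yaw": 0},{"x": 0,"y": 0,"z": -0.03,"yaw": 0},{"x": 0,"y": 0,"z": -0.02,"yaw": 0}]}}

```text
time: 24.85
tcp_pos: [487.0, 382.7, 344.9]
orientation: [179.6, -0.0, 115.6]
ft_force: [-0.3, 0.5, -0.3]
width: 46.9
grasp_force: 0.0
```

```bash
python3 - <<'E'
from h import *
st();d=snap('scene','s12');snap('top','t12');snap('wrist','w12')
cv2.imwrite('pics/c12.png',cv2.resize(d['img'][60:360,230:590,::-1],(720,600)))
a=np.radians(25.65)
for f in ('s12','t12','w12'):
    P=cloud(load(f)).reshape(-1,3);P=P[~np.isnan(P[:,0])]
    e=P[:,:2]-[487.2,382];X=e@[np.cos(a),np.sin(a)];Y=e@[-np.sin(a),np.cos(a)];z=P[:,2]
    for lo,hi in ((12,24),(40,105)):
        k=(z>lo)&(z<hi)&(abs(X)<80)&(abs(Y)<110)
        if k.sum()>20:
            print(f,lo,k.sum(),'X',np.percentile(X[k],[0,1,99,100]).round(1),'Y',np.percentile(Y[k],[0,1,99,100]).round(1),cv2.minAreaRect(P[k][:,:2].astype(np.float32)))
bar('w12',np.array([486.7,382.2]),96,25.65,False)
P=cloud(load('t12')).reshape(-1,3)
for n,z0,b in (('offcut',30,(640,710,250,410)),('tin',90,(320,410,-510,-410)),('bar',4,(700,850,-240,0))):
    q=P[(P[:,2]>z0)&(P[:,0]>b[0])&(P[:,0]<b[1])&(P[:,1]>b[2])&(P[:,1]<b[3])]; print(n,len(q),cv2.minAreaRect(q[:,:2].astype(np.float32)) if len(q) else '')
E
```

```text
t 24.85 track [[518.5 338.8 344.9]] w [487.  382.7 344.9] rpy [ 1.7964e+02 -3.0000e-02  1.1563e+02] F [-0.3  0.5 -0.3] q [30. 15. 79.  0. 85.  5.] width 46.9 0.0
s12 12 701 X [-67.7 -66.7  62.5  62.9] Y [-103.9  -99.3   90.6   94.2] ((487.0919494628906, 376.6658630371094), (130.50808715820312, 198.13299560546875), 25.579666137695312)
s12 40 1142 X [-47.3 -46.3  42.5  43. ] Y [-82.9 -80.5  72.8  77.6] ((486.39617919921875, 378.707275390625), (90.24494171142578, 160.54373168945312), 25.64044952392578)
t12 12 857 X [-65.3 -64.8  65.7  67. ] Y [-95.  -94.7  93.5  95.7] ((487.83465576171875, 382.659423828125), (132.09942626953125, 190.87435913085938), 25.740365982055664)
t12 40 1485 X [-45.6 -45.   44.6  46.8] Y [-75.9 -75.1  71.6  75.3] ((487.791259765625, 382.0462341308594), (92.32201385498047, 151.40773010253906), 25.954198837280273)
w12 12 5198 X [-66.7 -66.1  63.   63.6] Y [-94.9 -91.7  95.7  95.8] ((485.5685119628906, 381.74835205078125), (130.31600952148438, 190.62950134277344), 25.703752517700195)
w12 40 10534 X [-46.5 -45.5  42.7  43.6] Y [-74.2 -72.3  74.7  75.6] ((485.60809326171875, 382.0327453613281), (90.14795684814453, 149.81472778320312), 25.69753646850586)
n 3288 Y range [-74.1 -72.8  74.3  75.2]
slope deg x,y [0.3  0.17] z 97.5
-80 [-13.8  -0.   13.8] 98.8
-60 [-10.7  -0.5   8.7] 97.2
-40 [-10.5  -0.5   8.6] 97.2
-20 [-10.3  -1.4   8.5] 97.2
0 [-11.   -1.3   8.4] 97.2
20 [-10.9  -1.3   8.3] 97.2
40 [-10.7  -1.2   8.2] 97.2
60 [-13.2  -0.3  13.6] 98.9
offcut 569 ((672.5289916992188, 328.64630126953125), (41.98271179199219, 130.8087158203125), 0.8052285313606262)
tin 466 ((365.72998046875, -457.10833740234375), (65.71287536621094, 63.292991638183594), 80.63531494140625)
bar 599 ((776.1022338867188, -119.47147369384766), (145.57998657226562, 237.5093536376953), 0.31302374601364136)
```

View pics/c12.png

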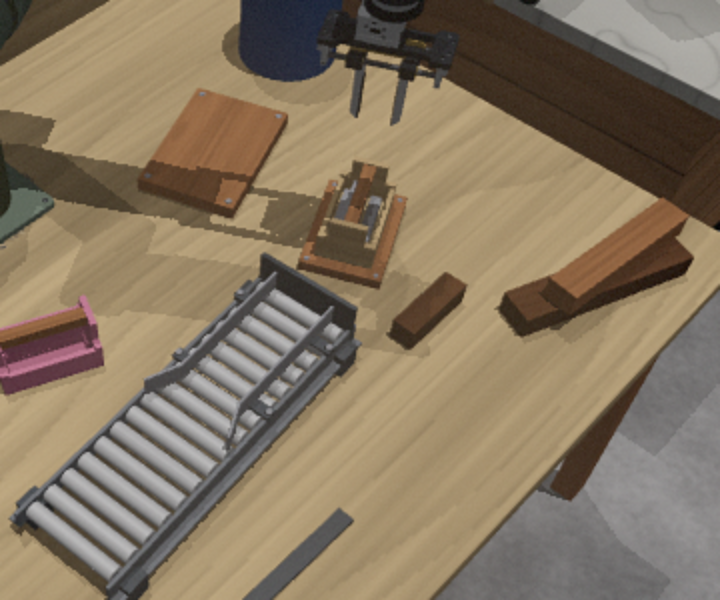

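The tote is centred and square on the small board (about (350,225) in the crop), to within 1 mm, and the gripper is clear. Handing the job in.

```bash
python3 -c "from h import *;print(order.sign_off())"
```

```text
the job is handed in; nothing more can be done
None
```

The job is handed in: the tote was pushed gently up to the end stop (about 8.5 N), lifted level, and set down within about 1 mm of the middle of the small board, square to it. The gripper is clear, the offcut and tin measured unmoved and the steel bar looked undisturbed in the last picture, and it took about 25 s of the 61 s allowed.

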